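Slide a moisture tin under the height gauge

TASK

Check the lid height of the wide, low moisture tin: with the fingertips push it along the table into the flared mouth of the height gauge and on under the low bridge until it rests against the stop at the back, then draw the fingers away and leave it there. Push it only, without lifting or tipping it, and leave the narrower, taller tin, the weight and the timer where they are.

Things in the scene. Friction and masses are not known exactly. Their poses are not given: they have to be found in the camera images.
- wide_tin: Closed round aluminium moisture tin, the wide and low one: 64 mm across its rim (the solid body is 62 mm across), 30 mm high, about 0.12 kg, loose on the table in front of the gauge's mouth. Origin: centre of its underside; z is up along its axis.
- tall_tin: The other closed aluminium tin, narrower and taller: 50 mm across, 34 mm high, loose, also in front of the gauge. Which tin stands left and which right changes. Origin: centre of its underside. Not to be moved.
- gauge: Height gauge of aluminium and steel, fixed to the table. Origin: on the table top under the middle of the bridge; x is the way a tin is pushed in, z up. Bridge: steel bar at x -8 to +8 mm, underside 33 mm and top 48 mm up. Below it a channel y -36 to +36 mm with no floor: the tin slides on the table. Side rails 20 mm high run back to the stop, a cross wall 20 mm high with its face at x = +37 mm.
- mouth (a point): Point of the gauge on the table top, at x = -32 mm, y = 0 in the gauge's frame, axes as the gauge's: the middle of the mouth. Here begin two guide wings, 20 mm high, about 118 mm apart inside and 127 mm over all, that narrow to the 72 mm channel at the bridge.
- seat (a point): Point of the gauge on the table top, at x = +6 mm, y = 0 in the gauge's frame, axes as the gauge's: the centre of the wide tin's underside when it touches the stop in the middle of the channel. The tin then still stands out 17 mm in front of the bridge, so the fingers need not go under it.
- weight: Plain steel calibration weight with a knob, 35 mm across, 46 mm high, 0.2 kg, standing loose beside the gauge. Origin: centre of its underside. Not to be moved.
- timer: Small flat countdown timer lying on its back, 40 x 62 x 17 mm, loose, beyond the gauge's stop. Origin: centre of its underside. Not to be moved. Beyond it, to the right (y below 0, x 0.47 to 0.85 m), stands the tall sieve shaker, 0.7 m high: keep the arm clear of it.
Mind the look-alikes: they are no part of the job. Leave any green look-alike of the wide_tin alone.

How it is judged:
At the end, for the whole second after the job is handed in: The wide tin stands flat on the table and at rest in the gauge's channel, under the bridge, within 5 mm of touching the stop (its centre -5 to +4 mm from the seat along the channel and within 8 mm of it sideways) (x of wide_tin in the frame of seat between -0.005 and 0.004 m and y of wide_tin in the frame of seat between -0.008 and 0.008 m and height (world z) of wide_tin below 0.003 m and angle between wide_tin's own z axis and vertical below 0.05 rad and linear speed of wide_tin below 0.01 m/s).
It fails at once if the wide tin is lifted off the table (its underside's centre more than 6 mm up) (height (world z) of wide_tin above 0.006 m).
It fails at once if the wide tin is tipped by more than 0.2 rad (angle between wide_tin's own z axis and vertical above 0.2 rad).
It fails at once if the taller tin is moved by more than 15 mm (distance of tall_tin from where it was at the start of the episode above 0.015 m).
It fails at once if the weight is moved by more than 15 mm (distance of weight from where it was at the start of the episode above 0.015 m).
It fails at once if the timer is moved by more than 15 mm (distance of timer from where it was at the start of the episode above 0.015 m).
It also fails if it takes over 48 s, if anything falls off the work surface, if the arm or the gripper's body presses on something with over 40 N, if the wrist force passes 120 N, or if a joint passes its speed limit or range.

ROBOT

A 6-joint arm with a two-finger parallel gripper is mounted at the origin on a cart in front of the work surface, level with it; the furniture and walls round the work are solid. World frame = base frame: x ahead of the robot, y to its left, z up, the work surface at z = 0. Lengths are in m, angles in rad, forces in N, time in s.
With the tool pointing down it reaches from about 0.425 to 0.95 m from the base axis. Payload 14.7 kg.
Tool frame: the origin (TCP) lies at the very end of the fingers, on their centre line; the grasp point (between the pads) lies 19 mm behind it; z points along the fingers, y is the direction in which the jaws open and shut (so a half turn about z gives the same grasp; the last joint's range is limited). The gripper opens to 85 mm and grips with 20 to 120 N. Pads are 22 mm wide; open, the fingers measure 114 mm over their backs; the gripper's body (76 mm by 85 mm) begins 54 mm behind the grasp point. The pads swing forward as they close: fully open they stand 13 mm farther back than shut.
Start: joints at [-1.18, 0.48, 1.596, -0, 1.065, -0.047], TCP at [0.276, -0.589, 0.231] pointing down, gripper open.
Joint ranges: [-2.75, 2.75], [-0.82, 2.05], [0.23, 2.67], [-1.56, 4.7], [0.09, 2.69], [-2.92, 2.92]. Speed limits (rad/s): [1.89, 1.89, 2.39, 3.01, 3.01, 3.01].

INTERFACE

Orientations are given as a unit quaternion [x, y, z, w].
In Python, from station import ctrl, optics, job, look_for, regions_of, mark_of gives the robot as it stands.
- The arm moves only by the tool send_rows, never from a script. Its argument "motion" is a list of rows, each a list of 3 entries, a list of its own where there are three numbers: the turn, a rotation vector about the tool's x, y, z in rad, then the shift along the tool's x, y, z in cm, then the closure, from -1 (fully open) to 1 (shut), so that 0 is half open. In form: [[[ax, ay, az], [x, y, z], gripper], ...]. A call has 1 to 20 rows; each row is the pose to reach, as a shift and turn from the pose measured when the call began, along the tool's axes at that moment; what a row does not reach only later rows make up. A row lasts 1/12 s, in which the tool goes at most 41.7 mm and 7.16 degrees, less where a joint would pass 70% of its speed; a pose out of reach is approached as far as the arm can. A call with a gripper value outside its range is refused whole. The fingers move at their own pace and stop on an object; the grip force is fixed at half the most. Time passes only in rows, so rows that repeat a pose let the fingers close. It gives the time, the measured TCP pose, the force and the opening at its end, in the units of the state.
- ctrl.get_state(): the state, without advancing time (a new reading comes with each control period).
- optics.grab_frame(name): name is "scene" or "side" or "wrist"; returns the picture (480x640x3 uint8, red, green, blue); there is no depth.
- optics.get_calibration(name): a dict with "fovy" (degrees; the focal length in pixels is half the picture's height over the tangent of half this angle, whatever the lens; pixels are square), "cx", "cy" (the principal point, pixels), "D" ([k1, k2, p1, p2, k3] as OpenCV has them; the pictures are not rectified), "extrinsics" (4x4, takes a point from camera to world coordinates); the wrist camera has in their place "tool_from_camera" (4x4, takes a point from camera to tool coordinates, whose origin is the TCP and whose axes are the flange's). Camera axes: x right, y down, z forward; pixel columns grow to the right and rows downward; lengths in m; the calibration is good to about 2 mm. A picture is of the moment at which its call begins: read the wrist's pose just before it. get_calibration takes no time and is no camera call.
- job.sign_off(): hands the job in, once; it reports no verdict.
Trained networks look in the newest picture that a camera, given by its name, has taken for a name from the list of things; names that differ only in an ending like _2 or _b are one class to them, and where a whole thing is asked for, a point or a joint stands for the part that bears it (a point fixed in the world has none). Each returns a list of dicts, best first, with "confidence" (0 to 1); they miss things now and then, are a little off and sometimes report something else, mostly with a low value. They report only what shows in the picture. A call takes as long as a camera call. They do not tell look-alikes from the thing itself.
- look_for(camera, thing): "rect" ([left, top, right, bottom] in pixels, round what is visible of it).
- regions_of(camera, thing): "pixels" (480x640 bool, what is visible of it) and "rect" ([left, top, right, bottom] in pixels, round what is visible of it).
- mark_of(camera, thing): "location" ([row, column] in pixels: a listed point, or the origin of a listed thing).
The state is a dict: "time": time; "joint_positions": joint angles; "qd": joint speeds; "tau": joint torques, N m; "eef_pos": TCP position; "tcp_rot": TCP orientation; "ft_force": force on the tool from outside, world axes, zero at the start; "moment": the same for the moment, N m; "gripper_width": finger opening in m.
Only numpy, scipy, OpenCV 4.12 (cv2) and the standard library are available. Lean on these libraries where they do the work, as an engineer would, in place of code of your own. Each camera call takes 0.05 s, during which the arm holds its last target.

## Working session

There is one attempt and no reset: what is moved stays moved. The work goes in short steps, Python scripts to look and compute and a tool call to move; the robot and the scene stay as the last step left them, time stands still between calls to the robot, and variables do not carry over. Pictures are saved under pics/ and viewed, and the job is handed in when it is done.

Besides the shell and the picture viewer there is one more tool, called after "Call:" in YAML: its name, and indented under it one key for each argument. send_rows: Moves the arm, as the interface text tells. Its arguments: {"type":"object","properties":{"motion":{"type":"array","items":{"type":"array"}}},"required":["motion"]}

```bash
mkdir -p pics; python3 - <<'E'
from station import ctrl, optics, job, look_for, regions_of, mark_of
import cv2
s=ctrl.get_state();print({k:s[k] for k in('time','eef_pos','tcp_rot','gripper_width')})
for c in('scene','side'):
    im=optics.grab_frame(c);cv2.imwrite(f'pics/{c}0.png',im[:,:,::-1])
    k=optics.get_calibration(c);print(c,k)
    for t in('wide_tin','tall_tin','weight','timer','gauge'):
        print(t,[(r['confidence'],r['rect']) for r in look_for(c,t)])
    for t in('wide_tin','tall_tin','mouth','seat','gauge','weight','timer'):
        print(t,[(r['confidence'],r['location']) for r in mark_of(c,t)])
E
```

```text
{'time': 0.0, 'eef_pos': array([ 0.27543315, -0.58833691,  0.23068022]), 'tcp_rot': array([ 9.76139564e-01,  2.17143294e-01, -9.16502168e-05, -5.77058050e-04]), 'gripper_width': 0.08523682540622135}
scene {'fovy': 44.128692220899914, 'cx': 308.8152038610786, 'cy': 248.74783784659115, 'D': array([0.05889432, 0.        , 0.        , 0.        , 0.        ]), 'extrinsics': array([[ 0.93875685, -0.26096609,  0.22501616,  0.4236989 ],
       [-0.34449578, -0.6963271 ,  0.62964373, -0.3243137 ],
       [-0.00763081, -0.66859949, -0.74358355,  0.6830682 ],
       [ 0.        ,  0.        ,  0.        ,  1.        ]])}
wide_tin [(0.98, [385.2, 222.6, 404.1, 261.9]), (0.8, [253.3, 165.7, 292.9, 197.3])]
tall_tin [(0.96, [302.7, 193.0, 332.0, 226.9])]
weight [(0.79, [241.8, 235.4, 267.1, 270.6]), (0.38, [302.8, 190.8, 335.5, 226.3])]
timer [(0.72, [298.5, 344.3, 348.1, 388.1])]
gauge [(0.72, [272.6, 268.5, 371.1, 338.4]), (0.27, [241.8, 235.5, 265.0, 273.3])]
wide_tin [(0.89, [190.4, 271.6]), (0.78, [248.3, 403.1])]
tall_tin [(0.61, [218.1, 314.7])]
mouth []
seat [(0.73, [304.8, 322.4])]
gauge
[... 307 characters left out ...]
966407,  0.65070844],
       [ 0.03612182,  0.87465784, -0.48339309,  0.65473213],
       [-0.00891491, -0.48340748, -0.87535006,  0.76879934],
       [ 0.        ,  0.        ,  0.        ,  1.        ]])}
wide_tin [(0.69, [247.4, 201.9, 268.9, 241.1]), (0.57, [317.3, 307.4, 354.6, 347.1])]
tall_tin [(0.6, [296.1, 257.3, 322.1, 293.8])]
weight [(0.91, [363.4, 234.7, 384.4, 260.8])]
timer [(0.85, [331.1, 146.5, 367.5, 173.9])]
gauge [(0.82, [301.1, 166.6, 366.5, 233.1])]
wide_tin [(0.91, [329.0, 333.1]), (0.69, [224.4, 255.6])]
tall_tin [(0.59, [276.1, 310.0])]
mouth []
seat [(0.61, [199.4, 335.3])]
gauge [(0.81, [202.1, 333.4])]
weight [(0.69, [250.3, 373.9])]
timer [(0.72, [162.8, 349.1])]
```

```bash
python3 - <<'E'
import cv2
a=cv2.imread('pics/scene0.png')[140:410,210:430];cv2.imwrite('pics/crop_s.png',cv2.resize(a,None,fx=2.2,fy=2.2,interpolation=3))
b=cv2.imread('pics/side0.png')[130:370,220:420];cv2.imwrite('pics/crop_d.png',cv2.resize(b,None,fx=2.5,fy=2.5,interpolation=3))
E
cat > h.py <<'E'
import numpy as np,cv2
from station import ctrl, optics, job, look_for, regions_of, mark_of
from scipy.spatial.transform import Rotation as R
def K(c):
    k=optics.get_calibration(c);f=240/np.tan(np.radians(k['fovy']/2))
    return np.array([[f,0,k['cx']],[0,f,k['cy']],[0,0,1.]]),np.array(k['D']),k.get('extrinsics')
def ext(c,st=None):
    Km,D,E=K(c)
    if E is None:
        T=np.eye(4);T[:3,:3]=R.from_quat(st['tcp_rot']).as_matrix();T[:3,3]=st['eef_pos'];E=T@optics.get_calibration(c)['tool_from_camera']
    return Km,D,E
def toworld(c,uv,z,st=None):
    Km,D,E=ext(c,st)
    p=cv2.undistortPoints(np.array(uv,float).reshape(-1,1,2),Km,D).reshape(-1,2)
    d=np.c_[p,np.ones(len(p))]@E[:3,:3].T
    t=(z-E[2,3])/d[:,2]
    return E[:3,3]+d*t[:,None]
def proj(c,P,st=None):
    Km,D,E=ext(c,st);W=np.linalg.inv(E)
    return cv2.projectPoints(np.array(P,float).reshape(-1,3),cv2.Rodrigues(W[:3,:3])[0],W[:3,3],Km,D)[0].reshape(-1,2)
E
python3 - <<'E'
from h import *
np.set_printoptions(precision=4,suppress=True)
for n,a,b in [('tinA',(271.6,190.4),(333.1,329.0)),('tinB',(403.1,248.3),(255.6,224.4)),('tall',(314.7,218.1),(310,276.1)),('seat',(322.4,304.8),(335.3,199.4)),('gauge',(322.3,300.3),(333.4,202.1)),('weight',(253.5,261.8),(373.9,250.3)),('timer',(322.2,371.6),(349.1,162.8))]:
    print(n,toworld('scene',a,0),toworld('side',b,0))
E
```

```text
tinA [[ 0.6171  0.4017 -0.    ]] [[0.6241 0.4083 0.    ]]
tinB [[0.7674 0.2038 0.    ]] [[0.7632 0.1941 0.    ]]
tall [[0.6625 0.3137 0.    ]] [[0.661  0.3075 0.    ]]
seat [[0.6115 0.1462 0.    ]] [[0.6062 0.1428 0.    ]]
gauge [[0.6142 0.1537 0.    ]] [[0.6103 0.149  0.    ]]
weight [[0.5424 0.2586 0.    ]] [[0.5402 0.2597 0.    ]]
timer [[0.5725 0.0456 0.    ]] [[0.5725 0.0525 0.    ]]
```

View pics/scene0.png

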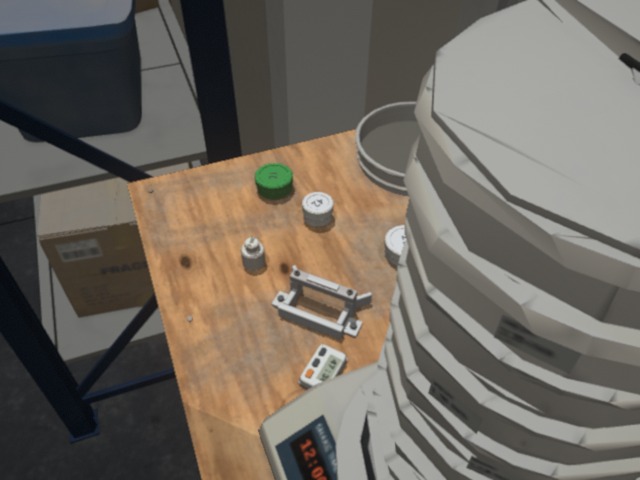

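View pics/crop_s.png

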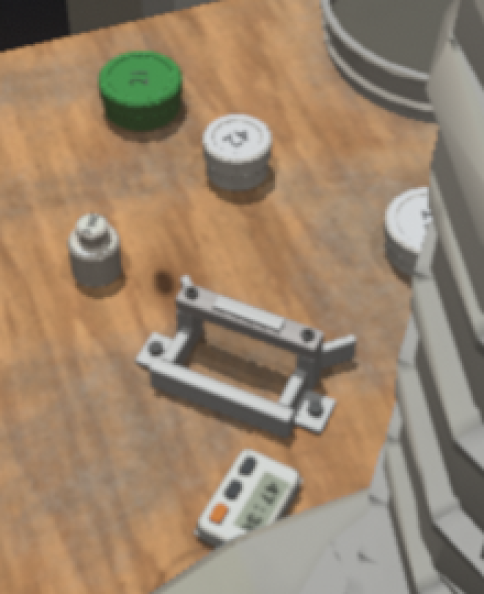

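View pics/crop_d.png

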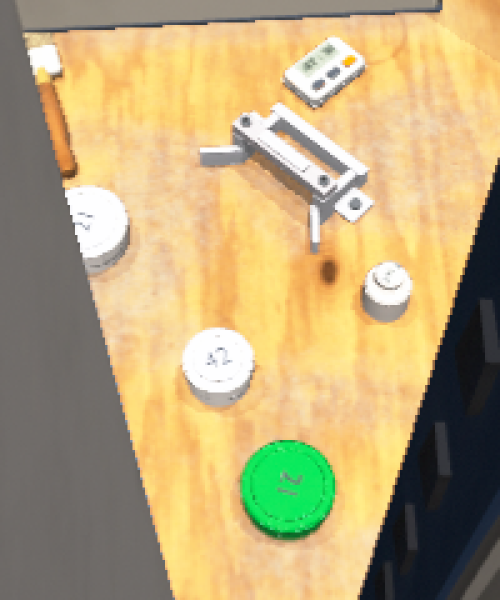

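The target is the white wide tin, at scene (395,243) and side (258,221). It is partly hidden in both views. The green tin at scene (272,180) is a look-alike, and the white tin at (317,209) is narrower and taller, so it's the tall tin. Next I'll work out the gauge's heading.

```bash
python3 - <<'E'
from h import *
np.set_printoptions(precision=4,suppress=True)
A=toworld('scene',[(296.8,273.2),(350,292.3)],.050);B=toworld('side',[(349.2,202.4),(318.4,178.4)],.050)
print(A,B)
for X in(A,B):
    m=X.mean(0);d=X[1]-X[0];print(m,np.linalg.norm(d[:2]),np.degrees(np.arctan2(d[1],d[0])))
for c in('scene','side'):
  optics.grab_frame(c)
  for r in regions_of(c,'wide_tin'):
    m=r['pixels'];ys,xs=np.where(m);print(c,r['confidence'],r['rect'],m.sum())
k=optics.get_calibration('wrist');print(k)
print(ctrl.get_state()['time'])
E
```

```text
[[0.584  0.1748 0.05  ]
 [0.64   0.1182 0.05  ]] [[0.5837 0.1838 0.05  ]
 [0.6388 0.1267 0.05  ]]
[0.612  0.1465 0.05  ] 0.07966170487268202 -45.253891071218966
[0.6113 0.1552 0.05  ] 0.07936336921257335 -46.06907891401216
scene 0.93 [255.0, 163.3, 292.4, 200.1] 1200
scene 0.58 [386.3, 221.4, 403.0, 263.3] 654
side 0.96 [316.1, 305.4, 355.8, 346.9] 1231
side 0.95 [244.5, 202.2, 271.6, 238.1] 611
{'fovy': 66.9897477551154, 'cx': 322.66122172843194, 'cy': 239.6909669274812, 'D': array([-0.0647,  0.    ,  0.    ,  0.    ,  0.    ]), 'tool_from_camera': array([[-0.0003, -0.9583, -0.2857,  0.0725],
       [ 1.    , -0.0001, -0.0008,  0.0006],
       [ 0.0007, -0.2857,  0.9583, -0.1417],
       [ 0.    ,  0.    ,  0.    ,  1.    ]])}
1.5
```

View pics/side0.png

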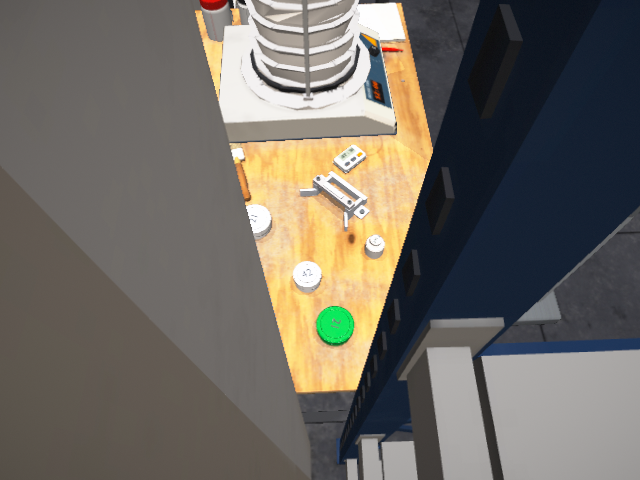

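```bash
python3 - <<'E'
from h import *
np.set_printoptions(precision=3,suppress=True)
for z in(0,.05,.1): print(z,toworld('scene',[(262,432),(300,400),(385,360)],z).tolist())
Km,D,E=ext('scene')
for uv in [(400,260),(420,80),(385,330),(370,470)]:
    d=toworld('scene',[uv],0)[0]-E[:3,3];print(uv,'heading',np.degrees(np.arctan2(d[1],d[0])),toworld('scene',[uv],0))
im=optics.grab_frame('wrist');cv2.imwrite('pics/w0.png',im[:,:,::-1])
E
```

```text
0 [[0.47477714145894495, -0.005718714894818622, 0.0], [0.5318730586237675, 0.0177810531279759, 0.0], [0.6565849831253356, 0.03301320877881564, 0.0]]
0.05 [[0.47103825863868165, -0.029039591569391843, 0.050000000000000044], [0.5239548041671924, -0.007259986192393042, 0.050000000000000044], [0.6395379239161004, 0.006857188870548758, 0.050000000000000044]]
0.1 [[0.46729937581841835, -0.05236046824396495, 0.09999999999999998], [0.5160365497106172, -0.03230102551276193, 0.09999999999999998], [0.6224908647068652, -0.019298831037718123, 0.09999999999999998]]
(400, 260) heading 57.10603825127703 [[0.752 0.184 0.   ]]
(420, 80) heading 58.134364728248734 [[1.006 0.613 0.   ]]
(385, 330) heading 57.698559377479924 [[0.677 0.076 0.   ]]
(370, 470) heading 56.28113084611031 [[ 0.578 -0.093  0.   ]]
```

View pics/w0.png

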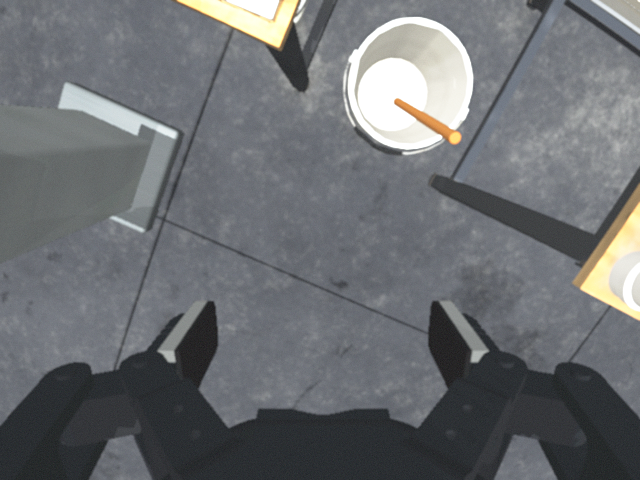

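Call:
send_rows:
  motion:
    - [[0, 0, 0], [0, -4, -1], -1]
    - [[0, 0, 0], [0, -8, -2], -1]
    - [[0, 0, 0], [0, -12, -3], -1]
    - [[0, 0, 0], [0, -16, -4], -1]
    - [[0, 0, 0], [0, -20, -5], -1]
    - [[0, 0, 0], [0, -22, -5], -1]
    - [[0, 0, 0], [0, -22, -5], -1]

```text
time: 2.13
eef_pos: [0.1808, -0.3858, 0.2819]
tcp_rot: [0.976, 0.217, -0.0, -0.0]
ft_force: [0.4, -1.0, 0.5]
gripper_width: 0.0853
```

```bash
python3 - <<'E'
from h import *
np.set_printoptions(precision=3,suppress=True)
s=ctrl.get_state();p=s['eef_pos'];print(s['time'],p,np.hypot(p[0],p[1]),np.arctan2(p[1],p[0]),s['tcp_rot'],s['joint_positions'])
print('pan',toworld('scene',[(358,140),(365,165),(380,182),(403,190)],0))
E
```

```text
2.1333 [ 0.181 -0.386  0.282] 0.4260068599642686 -1.132599737859433 [ 0.976  0.217 -0.    -0.   ] [-1.204  0.102  2.011 -0.     1.028 -0.071]
pan [[ 0.809  0.476  0.   ]
 [ 0.792  0.407 -0.   ]
 [ 0.798  0.356  0.   ]
 [ 0.826  0.324 -0.   ]]
```

```bash
python3 -c "
import math
for i in range(1,17):
    f=math.radians(5.5*i);print([[0,0,round(-f,3)],[round(42.6*math.sin(f),1),round(42.6*(math.cos(f)-1),1),0],-1],end=', ')"
```

```text
[[0, 0, -0.096], [4.1, -0.2, 0], -1], [[0, 0, -0.192], [8.1, -0.8, 0], -1], [[0, 0, -0.288], [12.1, -1.8, 0], -1], [[0, 0, -0.384], [16.0, -3.1, 0], -1], [[0, 0, -0.48], [19.7, -4.8, 0], -1], [[0, 0, -0.576], [23.2, -6.9, 0], -1], [[0, 0, -0.672], [26.5, -9.3, 0], -1], [[0, 0, -0.768], [29.6, -12.0, 0], -1], [[0, 0, -0.864], [32.4, -14.9, 0], -1], [[0, 0, -0.96], [34.9, -18.2, 0], -1], [[0, 0, -1.056], [37.1, -21.6, 0], -1], [[0, 0, -1.152], [38.9, -25.3, 0], -1], [[0, 0, -1.248], [40.4, -29.1, 0], -1], [[0, 0, -1.344], [41.5, -33.0, 0], -1], [[0, 0, -1.44], [42.2, -37.0, 0], -1], [[0, 0, -1.536], [42.6, -41.1, 0], -1],
```

Call:
send_rows:
  motion:
    - [[0, 0, -0.096], [4.1, -0.2, 0], -1]
    - [[0, 0, -0.192], [8.1, -0.8, 0], -1]
    - [[0, 0, -0.288], [12.1, -1.8, 0], -1]
    - [[0, 0, -0.384], [16.0, -3.1, 0], -1]
    - [[0, 0, -0.48], [19.7, -4.8, 0], -1]
    - [[0, 0, -0.576], [23.2, -6.9, 0], -1]
    - [[0, 0, -0.672], [26.5, -9.3, 0], -1]
    - [[0, 0, -0.768], [29.6, -12.0, 0], -1]
    - [[0, 0, -0.864], [32.4, -14.9, 0], -1]
    - [[0, 0, -0.96], [34.9, -18.2, 0], -1]
    - [[0, 0, -1.056], [37.1, -21.6, 0], -1]
    - [[0, 0, -1.152], [38.9, -25.3, 0], -1]
    - [[0, 0, -1.248], [40.4, -29.1, 0], -1]
    - [[0, 0, -1.344], [41.5, -33.0, 0], -1]
    - [[0, 0, -1.44], [42.2, -37.0, 0], -1]
    - [[0, 0, -1.536], [42.6, -41.1, 0], -1]
    - [[0, 0, -1.536], [42.6, -41.1, 0], -1]
    - [[0, 0, -1.536], [42.6, -41.1, 0], -1]

```text
time: 3.63
eef_pos: [0.392, 0.1693, 0.2821]
tcp_rot: [0.549, 0.836, 0.0, -0.0]
ft_force: [-0.0, -0.1, 0.2]
gripper_width: 0.0853
```

```bash
python3 - <<'E'
from h import *
np.set_printoptions(precision=3,suppress=True)
s=ctrl.get_state();p=s['eef_pos'];print(s['time'],p,R.from_quat(s['tcp_rot']).as_matrix(),s['joint_positions'])
im=optics.grab_frame('wrist');cv2.imwrite('pics/w1.png',im[:,:,::-1])
E
```

```text
3.6333 [0.392 0.169 0.282] [[-0.397  0.918  0.   ]
 [ 0.918  0.397  0.001]
 [ 0.001  0.    -1.   ]] [ 0.336  0.103  2.01   0.001  1.028 -0.072]
```

View pics/w1.png

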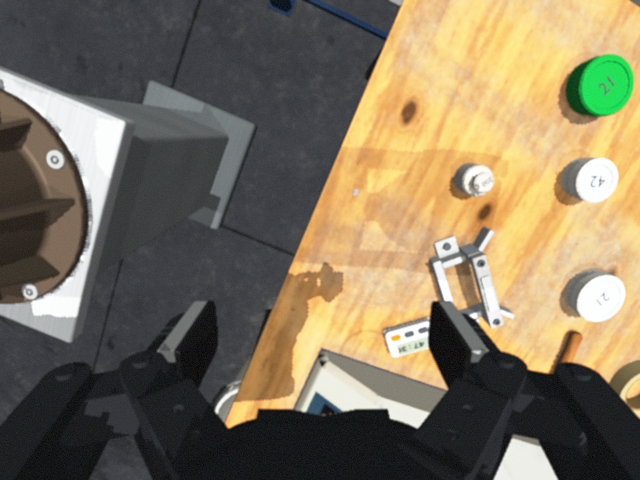

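The wrist view shows everything. The white tin marked "21" at (597,297) is the target, the green "21" at (600,85) is the look-alike, and the "42" at (595,180) is the tall tin. The gauge is at about (470,285).

```bash
cat > m.py <<'E'
from h import *
np.set_printoptions(precision=4,suppress=True)
s=ctrl.get_state();im=optics.grab_frame('wrist')
def rim(t,z,filt=None):
    for r in regions_of('wrist',t):
        x0,y0,x1,y1=r['rect'];print(t,r['confidence'],r['rect'],'top-ish',toworld('wrist',[((x0+x1)/2,(y0+y1)/2)],z,s))
for t,z in(('wide_tin',.015),('tall_tin',.017),('weight',.02),('timer',.01)): rim(t,z)
for t in('wide_tin','tall_tin','mouth','seat','gauge','weight','timer'):
    for r in mark_of('wrist',t): print(t,r['confidence'],r['location'],toworld('wrist',[r['location'][::-1]],0,s))
E
python3 m.py; python3 - <<'E'
import cv2
a=cv2.imread('pics/w1.png')
cv2.imwrite('pics/w1g.png',cv2.resize(a[210:370,370:640],None,fx=2.9,fy=2.9,interpolation=3))
E
```

```text
wide_tin 0.93 [568.8, 268.7, 623.9, 320.7] top-ish [[0.7648 0.1933 0.015 ]]
wide_tin 0.74 [561.9, 52.5, 636.8, 115.6] top-ish [[0.6206 0.4057 0.015 ]]
tall_tin 0.78 [560.3, 156.0, 615.9, 200.0] top-ish [[0.6646 0.3125 0.017 ]]
tall_tin 0.15 [432.2, 228.0, 514.6, 328.0] top-ish [[0.6003 0.1507 0.017 ]]
timer 0.63 [385.6, 317.2, 430.9, 356.9] top-ish [[0.5672 0.0432 0.01  ]]
wide_tin 0.92 [286.7, 586.5] [[0.7592 0.196  0.    ]]
wide_tin 0.67 [176.3, 575.8] [[0.6615 0.3109 0.    ]]
wide_tin 0.61 [84.8, 586.0] [[0.6157 0.4042 0.    ]]
tall_tin 0.83 [176.4, 579.0] [[0.6653 0.3125 0.    ]]
gauge 0.67 [278.2, 475.6] [[0.613  0.1481 0.    ]]
weight 0.8 [176.3, 466.4] [[0.5379 0.256  0.    ]]
timer 0.71 [335.9, 408.7] [[0.5719 0.0404 0.    ]]
```

View pics/w1g.png

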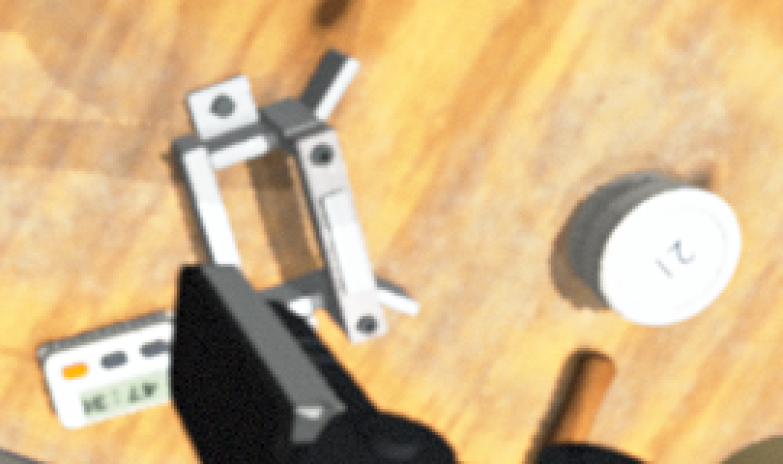

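Call:
send_rows:
  motion:
    - [[0, 0, -0.12], [-1.0, 3.2, 0], 0.1]
    - [[0, 0, -0.24], [-2.1, 6.3, 0], 0.1]
    - [[0, 0, -0.36], [-3.1, 9.5, 0], 0.1]
    - [[0, 0, -0.48], [-4.1, 12.6, 0], 0.1]
    - [[0, 0, -0.6], [-5.2, 15.8, 0], 0.1]
    - [[0, 0, -0.72], [-6.2, 18.9, 0], 0.1]
    - [[0, 0, -0.84], [-7.2, 22.0, 0], 0.1]
    - [[0, 0, -0.96], [-8.2, 25.2, 0], 0.1]
    - [[0, 0, -1.08], [-9.3, 28.4, 0], 0.1]
    - [[0, 0, -1.162], [-10.3, 31.5, 0], 0.1]
    - [[0, 0, -1.162], [-10.3, 31.5, 0], 0.1]
    - [[0, 0, -1.162], [-10.3, 31.5, 0], 0.1]

```text
time: 5.28
eef_pos: [0.7235, 0.1953, 0.2806]
tcp_rot: [0.004, 1.0, 0.0, -0.001]
ft_force: [-0.7, -0.1, 0.5]
gripper_width: 0.0384
```

```bash
python3 - <<'E'
from h import *
np.set_printoptions(precision=3,suppress=True)
s=ctrl.get_state();p=s['eef_pos'];print(s['time'],p,R.from_quat(s['tcp_rot']).as_matrix(),s['joint_positions'],s['gripper_width'])
im=optics.grab_frame('wrist');cv2.imwrite('pics/w2.png',im[:,:,::-1])
E
python3 m.py
```

```text
5.2833 [0.723 0.195 0.281] [[-1.     0.007 -0.001]
 [ 0.007  1.     0.   ]
 [ 0.001  0.    -1.   ]] [ 0.223  0.592  1.275  0.     1.277 -1.341] 0.038379951382395666
wide_tin 0.83 [296.1, 206.3, 349.4, 262.9] top-ish [[0.7645 0.1947 0.015 ]]
wide_tin 0.79 [481.0, 73.0, 549.8, 138.0] top-ish [[0.6205 0.405  0.015 ]]
wide_tin 0.57 [148.3, 22.9, 216.4, 92.8] top-ish [[0.5711 0.0494 0.015 ]]
tall_tin 0.97 [402.9, 124.5, 457.5, 169.5] top-ish [[0.6652 0.3132 0.017 ]]
weight 0.83 [361.6, 1.7, 401.2, 44.7] top-ish [[0.5424 0.2555 0.02  ]]
timer 0.97 [150.5, 23.4, 215.5, 93.5] top-ish [[0.5708 0.0482 0.01  ]]
wide_tin 0.98 [107.4, 507.5] [[0.6216 0.4037 0.    ]]
wide_tin 0.75 [226.5, 326.5] [[0.7586 0.1993 0.    ]]
tall_tin 0.85 [145.5, 426.5] [[0.6641 0.3138 0.    ]]
seat 0.79 [88.0, 274.9] [[0.6016 0.1436 0.    ]]
gauge 0.57 [97.7, 277.7] [[0.6117 0.1464 0.    ]]
weight 0.91 [27.9, 379.8] [[0.5416 0.2569 0.    ]]
timer 0.94 [62.7, 184.5] [[0.5733 0.046  0.    ]]
```

View pics/w2.png

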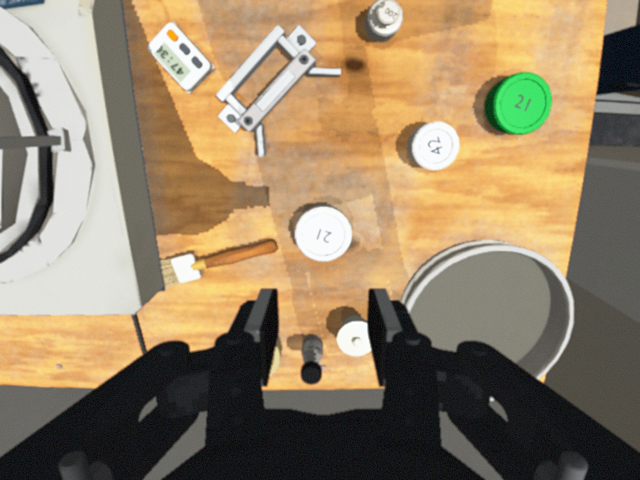

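```bash
python3 - <<'E'
from h import *
np.set_printoptions(precision=3,suppress=True)
s=ctrl.get_state()
for z in(0,.04,.08): print(z,'\n',toworld('wrist',[(353,322),(355,340),(312,365),(312,345),(272,360),(275,248),(405,300)],z,s))
# bolts
b=toworld('wrist',[(303.5,59),(249,121)],.05,s);d=b[1]-b[0];print(b,b.mean(0),np.degrees(np.arctan2(d[1],d[0])),np.linalg.norm(d))
im=cv2.imread('pics/w2.png');cv2.imwrite('pics/w2a.png',cv2.resize(im[0:190,190:360],None,fx=3,fy=3,interpolation=3))
cv2.imwrite('pics/w2b.png',cv2.resize(im[190:400,230:430],None,fx=2.8,fy=2.8,interpolation=3))
E
```

```text
0 
 [[0.889 0.234 0.   ]
 [0.916 0.237 0.   ]
 [0.955 0.179 0.   ]
 [0.924 0.18  0.   ]
 [0.947 0.125 0.   ]
 [0.786 0.136 0.   ]
 [0.858 0.301 0.   ]]
0.04 
 [[0.867 0.23  0.04 ]
 [0.891 0.233 0.04 ]
 [0.926 0.181 0.04 ]
 [0.898 0.181 0.04 ]
 [0.919 0.131 0.04 ]
 [0.773 0.142 0.04 ]
 [0.838 0.291 0.04 ]]
0.08 
 [[0.844 0.227 0.08 ]
 [0.866 0.229 0.08 ]
 [0.898 0.182 0.08 ]
 [0.872 0.183 0.08 ]
 [0.891 0.138 0.08 ]
 [0.761 0.147 0.08 ]
 [0.819 0.281 0.08 ]]
[[0.582 0.178 0.05 ]
 [0.638 0.123 0.05 ]] [0.61 0.15 0.05] -44.29268130029111 0.07876382249595723
```

View pics/w2a.png

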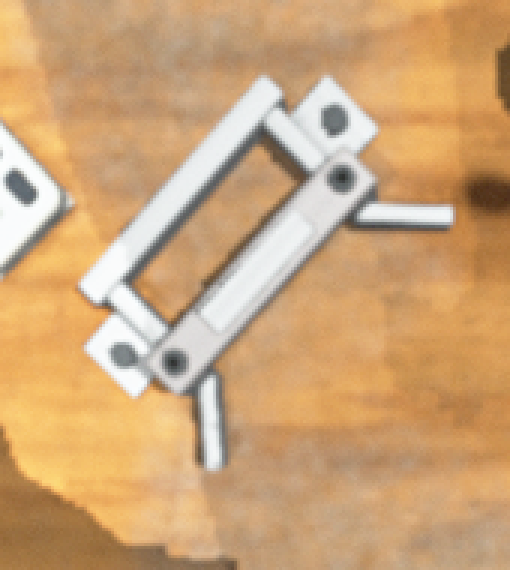

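View pics/w2b.png

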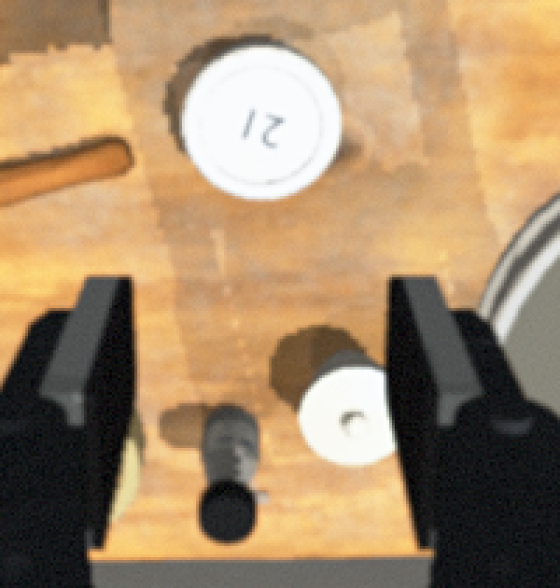

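Call:
send_rows:
  motion:
    - [[0, 0, 0], [-4, 0, 1], 0.1]
    - [[0, 0, 0], [-8, 0, 2], 0.1]
    - [[0, 0, 0], [-9.3, 0, 5], 0.1]
    - [[0, 0, 0], [-9.3, 0, 8], 0.1]
    - [[0, 0, 0], [-9.3, 0, 11], 0.1]
    - [[0, 0, 0], [-9.3, 0, 14], 0.1]
    - [[0, 0, 0], [-9.3, 0, 17], 0.1]
    - [[0, 0, 0], [-9.3, 0, 19], 0.1]
    - [[0, 0, 0], [-9.3, 0, 20], 0.1]
    - [[0, 0, 0], [-9.3, 0, 20], 0.1]
    - [[0, 0, 0], [-9.3, 0, 20], 0.1]

```text
time: 6.85
eef_pos: [0.8158, 0.195, 0.0827]
tcp_rot: [0.003, 1.0, 0.0, 0.0]
ft_force: [0.0, -0.1, 0.3]
gripper_width: 0.0387
```

```bash
python3 - <<'E'
from h import *
np.set_printoptions(precision=3,suppress=True)
s=ctrl.get_state();p=s['eef_pos'];print(s['time'],p,s['ft_force'],s['gripper_width'])
im=optics.grab_frame('wrist');cv2.imwrite('pics/w3.png',im[:,:,::-1])
E
python3 m.py
```

```text
6.85 [0.816 0.195 0.083] [ 0.015 -0.142  0.324] 0.03874238066699197
wide_tin 0.83 [264.7, 103.3, 379.1, 226.1] top-ish [[0.7619 0.1946 0.015 ]]
wide_tin 0.72 [192.5, 0.0, 208.0, 5.9] top-ish [[0.677  0.1316 0.015 ]]
tall_tin 0.91 [493.7, 0.0, 600.1, 33.5] top-ish [[0.6832 0.3148 0.017 ]]
wide_tin 0.63 [163.4, 324.3] [[0.7624 0.1961 0.    ]]
```

View pics/w3.png

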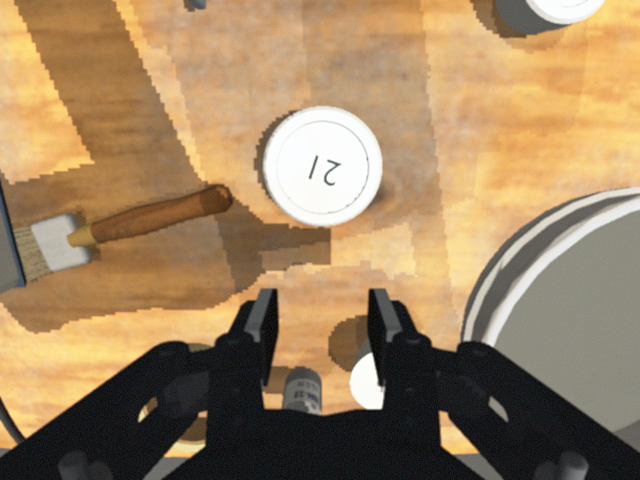

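Call:
send_rows:
  motion:
    - [[0, 0, 0], [0, 0, 2], 0.1]
    - [[0, 0, 0], [0, 0, 4], 0.1]
    - [[0, 0, 0], [0, 0, 5.5], 0.1]
    - [[0, 0, 0], [0, 0, 6.5], 0.1]
    - [[0, 0, 0], [0, 0, 7.2], 0.1]
    - [[0, 0, 0], [0, 0, 7.2], 0.1]
    - [[0, 0, 0], [0, 0, 7.2], 0.1]

```text
time: 8.08
eef_pos: [0.8157, 0.195, 0.0104]
tcp_rot: [0.003, 1.0, 0.0, -0.0]
ft_force: [0.5, 0.9, -0.3]
gripper_width: 0.0385
```

```bash
python3 - <<'E'
from h import *
im=optics.grab_frame('wrist');cv2.imwrite('pics/w4.png',im[:,:,::-1])
E
```

```text
(no output)
```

View pics/w4.png

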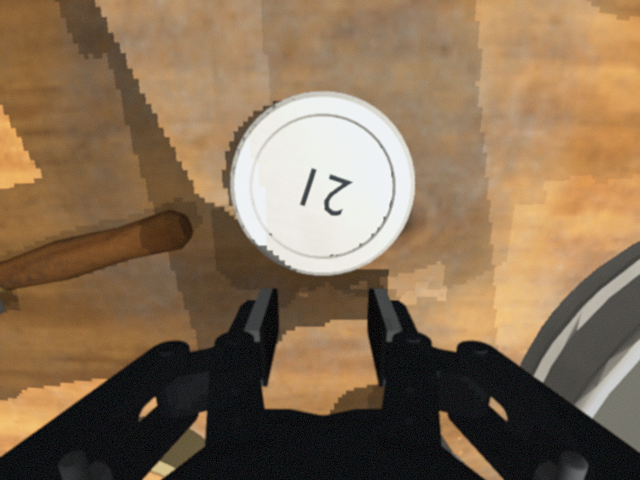

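Call:
send_rows:
  motion:
    - [[0, 0, 0], [0.6, 0, 0], 0.1]
    - [[0, 0, 0], [1.2, 0, 0], 0.1]
    - [[0, 0, 0], [1.8, 0, 0], 0.1]
    - [[0, 0, 0], [2.4, 0, 0], 0.1]
    - [[0, 0, 0], [3.1, 0, 0], 0.1]
    - [[0, 0, 0], [3.8, 0, 0], 0.1]
    - [[0, 0, 0], [4.5, 0, 0], 0.1]
    - [[0, 0, 0], [5.2, 0, 0], 0.1]
    - [[0, 0, 0], [5.9, 0, 0], 0.1]
    - [[0, 0, 0], [6.6, 0, 0], 0.1]
    - [[0, 0, 0], [7.3, 0, 0], 0.1]
    - [[0, 0, 0], [8.0, 0, 0], 0.1]
    - [[0, 0, 0], [8.6, 0, 0], 0.1]
    - [[0, 0, 0], [9.1, 0, 0], 0.1]
    - [[0, 0, 0], [9.5, 0, 0], 0.1]
    - [[0, 0, 0], [9.8, 0, 0], 0.1]
    - [[0, 0, 0], [10.0, 0, 0], 0.1]
    - [[0, 0, 0], [10.0, 0, 0], 0.1]

```text
time: 9.63
eef_pos: [0.7156, 0.1958, 0.0109]
tcp_rot: [0.003, 1.0, 0.0, 0.0]
ft_force: [0.6, 0.3, 1.3]
gripper_width: 0.0384
```

```bash
python3 - <<'E'
from h import *
im=optics.grab_frame('wrist');cv2.imwrite('pics/w5.png',im[:,:,::-1])
E
python3 m.py
```

```text
wide_tin 0.86 [235.7, 146.6, 412.6, 320.6] top-ish [[0.6815 0.196  0.015 ]]
wide_tin 0.41 [541.9, 129.6, 637.8, 264.4] top-ish [[0.667  0.3016 0.015 ]]
tall_tin 0.91 [542.3, 127.3, 639.2, 265.4] top-ish [[0.6664 0.3004 0.017 ]]
wide_tin 0.71 [221.2, 324.6] [[0.6801 0.1963 0.    ]]
tall_tin 0.7 [184.4, 589.8] [[0.6641 0.3121 0.    ]]
seat 0.57 [35.4, 192.0] [[0.6059 0.1455 0.    ]]
gauge 0.55 [50.3, 204.1] [[0.6115 0.1499 0.    ]]
```

View pics/w5.png

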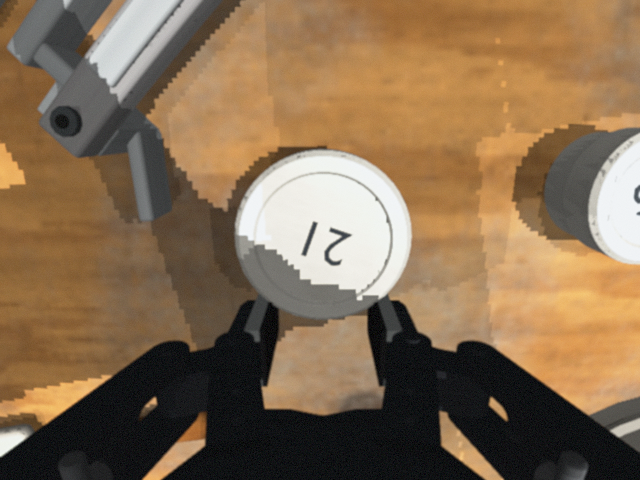

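Call:
send_rows:
  motion:
    - [[0, 0, 0], [0.6, 0, 0], 0.1]
    - [[0, 0, 0], [1.2, 0, 0], 0.1]
    - [[0, 0, 0], [1.7, 0, 0], 0.1]
    - [[0, 0, 0], [2.1, 0, 0], 0.1]
    - [[0, 0, 0], [2.4, 0, 0], 0.1]
    - [[0, 0, 0], [2.5, 0, 0], 0.1]
    - [[0, 0, 0], [2.5, 0, 0], 0.1]
    - [[0, 0, 0], [1.5, 0, 0], 0.1]
    - [[0, 0, 0], [0, 0, 0], 0.1]
    - [[0, 0, 0], [-2, 0, 0], 0.1]
    - [[0, 0, 0], [-4, 0, -3], 0.1]
    - [[0, 0, 0], [-4, 0, -6], 0.1]
    - [[0, 0, 0], [-4, 0, -9], 0.1]
    - [[0, 0, 0], [-4, 0, -12], 0.1]
    - [[0, 0, 0], [-4, 0, -15], 0.1]
    - [[0, 0, 0], [-4, 0, -15], 0.1]
    - [[0, 0, 0], [-4, 0, -15], 0.1]

```text
time: 11.7
eef_pos: [0.7571, 0.1956, 0.1633]
tcp_rot: [0.003, 1.0, 0.001, 0.002]
ft_force: [0.1, 0.1, -1.4]
gripper_width: 0.0383
```

```bash
python3 - <<'E'
from h import *
im=optics.grab_frame('wrist');cv2.imwrite('pics/w6.png',im[:,:,::-1])
E
python3 m.py
```

```text
wide_tin 0.95 [280.2, 41.7, 367.3, 139.2] top-ish [[0.6533 0.1965 0.015 ]]
wide_tin 0.88 [548.7, 0.5, 639.5, 94.9] top-ish [[0.6192 0.4012 0.015 ]]
tall_tin 0.74 [441.3, 65.8, 523.7, 141.8] top-ish [[0.6624 0.3164 0.017 ]]
tall_tin 0.26 [167.0, 0.0, 348.9, 124.1] top-ish [[0.6332 0.1487 0.017 ]]
weight 0.66 [281.1, 42.8, 367.9, 137.6] top-ish [[0.6536 0.1971 0.02  ]]
timer 0.94 [100.6, 1.5, 166.9, 30.7] top-ish [[0.5971 0.0563 0.01  ]]
wide_tin 0.97 [51.2, 583.8] [[0.619  0.4035 0.    ]]
wide_tin 0.88 [92.3, 323.8] [[0.6531 0.1966 0.    ]]
wide_tin 0.66 [107.9, 465.3] [[0.6645 0.3099 0.    ]]
wide_tin 0.45 [34.1, 261.9] [[0.6103 0.1498 0.    ]]
tall_tin 0.77 [107.8, 468.2] [[0.6644 0.3122 0.    ]]
seat 0.86 [28.8, 256.8] [[0.6064 0.1461 0.    ]]
gauge 0.86 [36.4, 260.3] [[0.6119 0.1485 0.    ]]
```

View pics/w6.png

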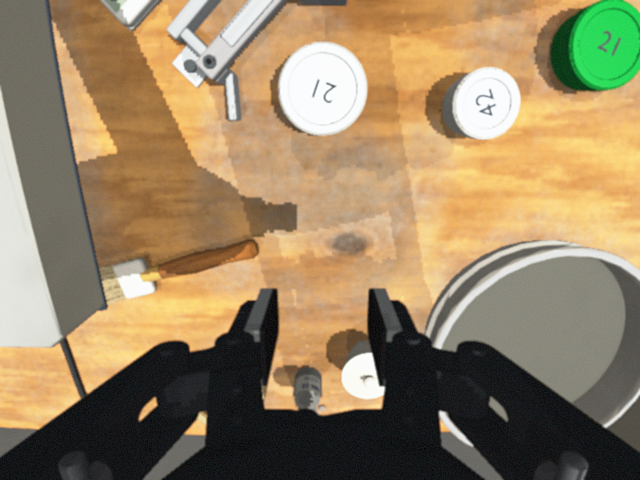

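Call:
send_rows:
  motion:
    - [[0, 0, -0.12], [1, 0.6, 0], 0.1]
    - [[0, 0, -0.24], [2, 1.2, 0], 0.1]
    - [[0, 0, -0.36], [3, 1.8, 0], 0.1]
    - [[0, 0, -0.48], [4, 2.4, 0], 0.1]
    - [[0, 0, -0.6], [5, 3, 0], 0.1]
    - [[0, 0, -0.72], [6, 3.4, 1], 0.1]
    - [[0, 0, -0.785], [6.5, 3.6, 3], 0.1]
    - [[0, 0, -0.785], [6.5, 3.6, 6], 0.1]
    - [[0, 0, -0.785], [6.5, 3.6, 8], 0.1]
    - [[0, 0, -0.785], [6.5, 3.6, 9], 0.1]
    - [[0, 0, -0.785], [6.5, 3.6, 9], 0.1]
    - [[0, 0, -0.785], [6.5, 3.6, 9], 0.1]

```text
time: 13.35
eef_pos: [0.6914, 0.2318, 0.071]
tcp_rot: [-0.38, 0.925, 0.0, 0.0]
ft_force: [0.3, -1.4, 0.9]
gripper_width: 0.0384
```

```bash
python3 - <<'E'
from h import *
im=optics.grab_frame('wrist');cv2.imwrite('pics/w7.png',im[:,:,::-1])
s=ctrl.get_state();print(R.from_quat(s['tcp_rot']).as_matrix())
E
python3 m.py
```

```text
[[-7.12000725e-01 -7.02176230e-01  1.87359614e-03]
 [-7.02175966e-01  7.12002874e-01  9.05690477e-04]
 [-1.96996016e-03 -6.70741904e-04 -9.99997835e-01]]
wide_tin 0.81 [261.7, 110.6, 386.0, 234.8] top-ish [[0.655  0.1959 0.015 ]]
wide_tin 0.68 [529.7, 311.8, 639.8, 413.1] top-ish [[0.6204 0.4072 0.015 ]]
tall_tin 0.92 [405.0, 279.2, 499.6, 351.0] top-ish [[0.6607 0.3117 0.017 ]]
weight 0.97 [513.1, 66.5, 617.8, 135.0] top-ish [[0.5393 0.2579 0.02  ]]
weight 0.22 [261.2, 108.9, 387.4, 235.6] top-ish [[0.6542 0.1955 0.02  ]]
wide_tin 0.93 [169.3, 325.4] [[0.6541 0.1963 0.    ]]
wide_tin 0.89 [348.7, 565.9] [[0.6225 0.4035 0.    ]]
tall_tin 0.83 [308.6, 437.9] [[0.6661 0.3124 0.    ]]
seat 0.22 [54.6, 320.2] [[0.6121 0.1509 0.    ]]
gauge 0.69 [50.2, 321.2] [[0.6102 0.1497 0.    ]]
weight 0.98 [105.5, 541.1] [[0.5412 0.2579 0.    ]]
```

View pics/w7.png

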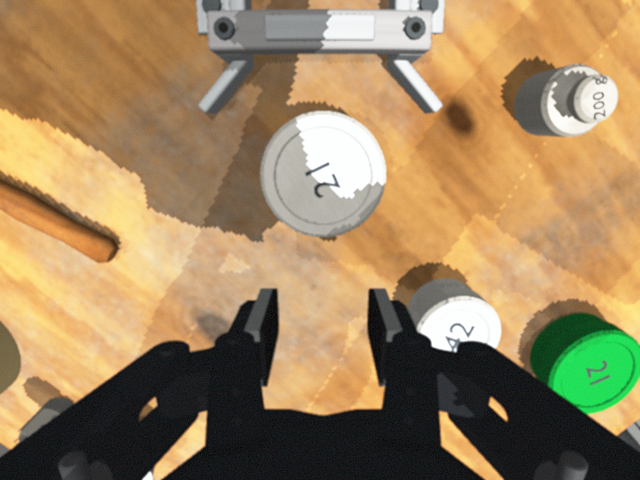

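Call:
send_rows:
  motion:
    - [[0, 0, 0], [0.3, 0, 1.5], 0.1]
    - [[0, 0, 0], [0.6, 0, 3], 0.1]
    - [[0, 0, 0], [0.6, 0, 4.5], 0.1]
    - [[0, 0, 0], [0.6, 0, 5.5], 0.1]
    - [[0, 0, 0], [0.6, 0, 6.1], 0.1]
    - [[0, 0, 0], [0.6, 0, 6.1], 0.1]

```text
time: 14.5
eef_pos: [0.6861, 0.2275, 0.008]
tcp_rot: [-0.38, 0.925, 0.0, -0.001]
ft_force: [0.1, -0.1, 0.4]
gripper_width: 0.0383
```

```bash
python3 - <<'E'
from h import *
im=optics.grab_frame('wrist');cv2.imwrite('pics/w8.png',im[:,:,::-1])
E
```

```text
(no output)
```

View pics/w8.png

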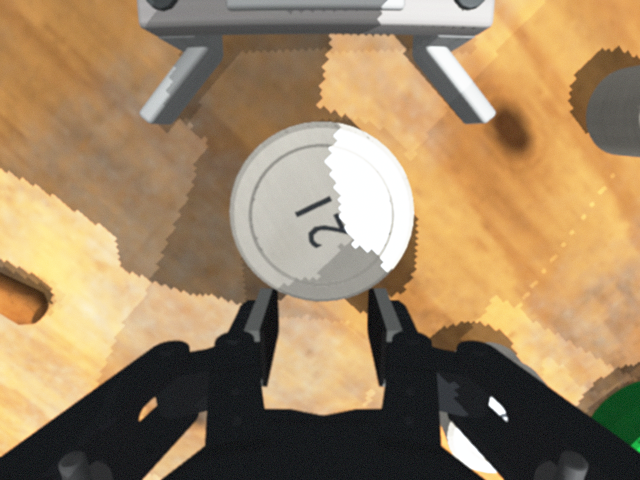

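Call:
send_rows:
  motion:
    - [[0, 0, 0], [0.5, 0, 0], 0.1]
    - [[0, 0, 0], [1.0, 0, 0], 0.1]
    - [[0, 0, 0], [1.5, 0, 0], 0.1]
    - [[0, 0, 0], [2.0, 0, 0], 0.1]
    - [[0, 0, 0], [2.5, 0, 0], 0.1]
    - [[0, 0, 0], [3.0, 0, 0], 0.1]
    - [[0, 0, 0], [3.5, 0, 0], 0.1]
    - [[0, 0, 0], [4.0, 0, 0], 0.1]
    - [[0, 0, 0], [4.5, 0, 0], 0.1]
    - [[0, 0, 0], [5.0, 0, 0], 0.1]
    - [[0, 0, 0], [5.5, 0, 0], 0.1]
    - [[0, 0, 0], [6.0, 0, 0], 0.1]
    - [[0, 0, 0], [6.4, 0, 0], 0.1]
    - [[0, 0, 0], [6.6, 0, 0], 0.1]
    - [[0, 0, 0], [6.6, 0, 0], 0.1]

```text
time: 15.8
eef_pos: [0.6392, 0.1809, 0.009]
tcp_rot: [-0.379, 0.925, 0.0, -0.0]
ft_force: [0.2, -0.4, 1.0]
gripper_width: 0.0387
```

```bash
python3 - <<'E'
from h import *
im=optics.grab_frame('wrist');cv2.imwrite('pics/w9.png',im[:,:,::-1])
E
python3 m.py|grep -E "wide|gauge|seat"
```

```text
wide_tin 0.86 [240.2, 148.3, 408.5, 321.4] top-ish [[0.6144 0.1569 0.015 ]]
gauge 0.83 [206.4, 320.2] [[0.6097 0.1499 0.    ]]
```

View pics/w9.png

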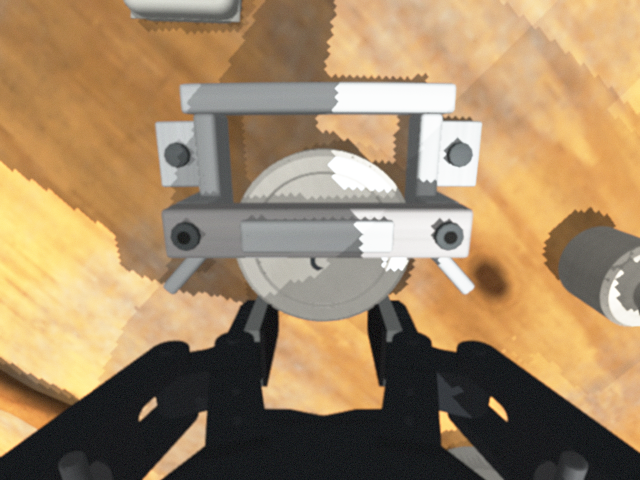

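Call:
send_rows:
  motion:
    - [[0, 0, 0], [0.3, 0, 0], 0.1]
    - [[0, 0, 0], [0.6, 0, 0], 0.1]
    - [[0, 0, 0], [0.8, 0, 0], 0.1]
    - [[0, 0, 0], [0.9, 0, 0], 0.1]
    - [[0, 0, 0], [1.0, 0, 0], 0.1]
    - [[0, 0, 0], [1.0, 0, 0], 0.1]

```text
time: 16.95
eef_pos: [0.6323, 0.1741, 0.0091]
tcp_rot: [-0.38, 0.925, 0.0, -0.0]
ft_force: [-0.0, -0.1, -0.9]
gripper_width: 0.0385
```

Call:
send_rows:
  motion:
    - [[0, 0, 0], [0.1, 0, 0], 0.1]
    - [[0, 0, 0], [0.15, 0, 0], 0.1]
    - [[0, 0, 0], [0.2, 0, 0], 0.1]

```text
time: 17.2
eef_pos: [0.6309, 0.1727, 0.0091]
tcp_rot: [-0.38, 0.925, 0.0, -0.0]
ft_force: [0.9, 0.6, -0.2]
gripper_width: 0.0385
```

```bash
python3 - <<'E'
from h import *
im=optics.grab_frame('wrist');cv2.imwrite('pics/w10.png',im[60:360,130:530,::-1])
E
python3 m.py|grep -E "wide|gauge|seat"
```

```text
wide_tin 0.63 [237.2, 149.1, 412.2, 321.5] top-ish [[0.6062 0.1488 0.015 ]]
wide_tin 0.81 [223.5, 324.8] [[0.6054 0.1482 0.    ]]
gauge 0.96 [236.1, 321.1] [[0.6105 0.151  0.    ]]
```

View pics/w10.png

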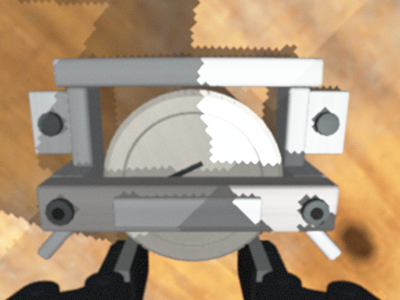

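Call:
send_rows:
  motion:
    - [[0, 0, 0], [0.1, 0, 0], 0.1]
    - [[0, 0, 0], [0.15, 0, 0], 0.1]
    - [[0, 0, 0], [0.2, 0, 0], 0.1]
    - [[0, 0, 0], [0.2, 0, 0], 0.1]

```text
time: 18.18
eef_pos: [0.6296, 0.1714, 0.0092]
tcp_rot: [-0.379, 0.925, 0.0, -0.0]
ft_force: [1.1, 1.0, -0.4]
gripper_width: 0.0383
```

Call:
send_rows:
  motion:
    - [[0, 0, 0], [0.1, 0, 0], 0.1]
    - [[0, 0, 0], [0.15, 0, 0], 0.1]
    - [[0, 0, 0], [0.15, 0, 0], 0.1]

```text
time: 18.43
eef_pos: [0.6296, 0.1708, 0.0096]
tcp_rot: [-0.379, 0.925, 0.0, 0.001]
ft_force: [4.1, 6.0, 0.3]
gripper_width: 0.0382
```

The force rose to about 7 N at the predicted position, so the tin is against the stop. Now I'll withdraw.

Call:
send_rows:
  motion:
    - [[0, 0, 0], [-0.3, 0, 0], 0.1]
    - [[0, 0, 0], [-0.8, 0, 0], 0.1]
    - [[0, 0, 0], [-1.8, 0, 0], 0.1]
    - [[0, 0, 0], [-3, 0, 0], 0.1]
    - [[0, 0, 0], [-4.2, 0, -1], 0.1]
    - [[0, 0, 0], [-4.5, 0, -4], 0.1]
    - [[0, 0, 0], [-4.5, 0, -7], 0.1]
    - [[0, 0, 0], [-4.5, 0, -10], 0.1]
    - [[0, 0, 0], [-4.5, 0, -13], 0.1]
    - [[0, 0, 0], [-4.5, 0, -13], 0.1]
    - [[0, 0, 0], [-4.5, 0, -13], 0.1]

```text
time: 19.35
eef_pos: [0.6629, 0.203, 0.1417]
tcp_rot: [-0.379, 0.925, -0.0, 0.003]
ft_force: [0.1, 0.8, -1.0]
gripper_width: 0.0385
```

```bash
python3 - <<'E'
from h import *
im=optics.grab_frame('wrist');cv2.imwrite('pics/w11.png',im[:,:,::-1])
im=optics.grab_frame('scene');cv2.imwrite('pics/s11.png',cv2.resize(im[240:400,240:400,::-1],None,fx=3.5,fy=3.5,interpolation=3))
E
python3 m.py
```

```text
wide_tin 0.78 [480.5, 320.1, 566.2, 384.8] top-ish [[0.6163 0.4029 0.015 ]]
wide_tin 0.74 [279.8, 74.8, 371.2, 171.9] top-ish [[0.6038 0.1483 0.015 ]]
tall_tin 0.65 [395.1, 291.5, 452.4, 349.4] top-ish [[0.6565 0.3139 0.017 ]]
weight 0.83 [460.9, 145.7, 525.2, 196.3] top-ish [[0.5416 0.2569 0.02  ]]
timer 0.89 [220.3, 0.8, 282.1, 26.8] top-ish [[0.5877 0.0621 0.01  ]]
wide_tin 0.91 [346.2, 512.1] [[0.6201 0.4037 0.    ]]
wide_tin 0.78 [123.4, 324.7] [[0.6039 0.1477 0.    ]]
tall_tin 0.84 [315.8, 408.1] [[0.6661 0.3111 0.    ]]
gauge 0.6 [131.8, 320.8] [[0.6102 0.1499 0.    ]]
weight 0.8 [170.9, 485.3] [[0.5408 0.2606 0.    ]]
weight 0.61 [132.6, 319.8] [[0.6112 0.1498 0.    ]]
```

View pics/w11.png

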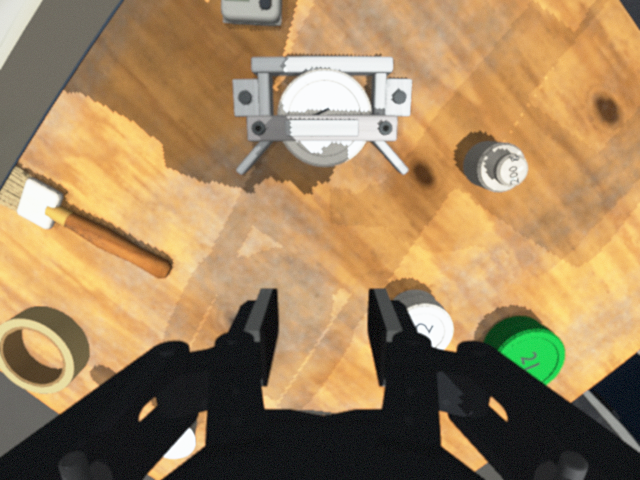

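View pics/s11.png

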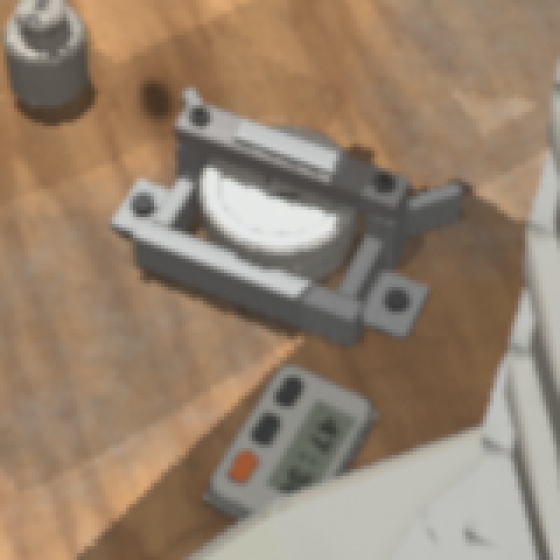

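```bash
python3 -c "
from station import job; print(job.sign_off())"
```

```text
the job is handed in; nothing more can be done
None
```

The white wide tin is in the gauge, under the bridge and against the stop. I handed the job in at about 20 s of the 48 s allowed, and the hand-in reports no verdict.

- **Push:** I cradled the tin between the half-open fingertips and first pushed it sideways onto the gauge's axis. Then I pushed it straight in until the wrist force rose to about 7 N at the expected depth. The fingers then drew straight back and lifted clear.
- **Tin position:** in the last pictures the tin's centre is at about x = +6 mm, y = -4 mm in the gauge's frame. That is on the seat along the channel and within the 8 mm allowed sideways. It looks flat, though I judged that by eye.
- **Other things:** the tall tin and the weight measured within a few millimetres of their starting places. The timer was only partly in the last wrist view, so its position was not re-measured. It looks undisturbed in the scene picture, and I never worked near it. The green look-alike was not touched.
- **Disagreements:** the networks sometimes gave wrong labels, such as taking the tall tin, the timer or the gauge for the wide tin. I discarded those after checking them against the pictures and the known sizes.

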